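Sort the belt fittings into their sample trays

ROBOT

A 6-joint arm with a two-finger parallel gripper is mounted at the origin on the work surface. World frame = base frame: x ahead of the robot, y to its left, z up, the work surface at z = 0. Lengths are in m, angles in rad, forces in N, time in s.
With the tool pointing down it reaches from about 0.275 to 0.725 m from the base axis. Payload 15.9 kg.
Tool frame: the origin (TCP) lies at the centre of the arm's flange, where the gripper is bolted on; the fingertips stand 173 mm ahead of it and the grasp point (between the pads) lies 155 mm ahead of it; z points along the fingers, y is the line along which they close (so a half turn about z gives the same grasp; the last joint's range is limited). The gripper opens to 85 mm and grips with 20 to 120 N. Pads are 22 mm wide; open, the fingers measure 114 mm over their backs; the gripper's body (76 mm by 85 mm) begins 54 mm behind the grasp point. The pads swing forward as they close: fully open they stand 13 mm farther back than shut.
Start: joints at [1.332, 0.213, -0.034, 1.323, 0, 1.571], TCP at [0.118, 0.486, 0.405] pointing down, gripper open.
Joint ranges: [-2.98, 2.98], [-0.74, 1.72], [-1.14, 1.35], [-2.1, 2.04], [-1.57, 1.44], [-3.14, 3.14]. Speed limits (rad/s): [1.89, 1.89, 2.39, 2.57, 3.14, 3.14].

INTERFACE

Orientations are given as a unit quaternion [x, y, z, w].
In Python, from workcell import get_obs, optics, bot gives the robot as it stands. The module is installed in compiled form; this text tells all that it offers.
- The arm moves only by the tool creep_tool, called after "Call:" in YAML: its name, and indented under it one key for each argument. Schema: {"type":"object","properties":{"ticks":{"type":"object","properties":{"tx":{"type":"array","items":{"type":"number"},"minItems":1,"maxItems":20},"ty":{"type":"array","items":{"type":"number"},"minItems":1,"maxItems":20},"tz":{"type":"array","items":{"type":"number"},"minItems":1,"maxItems":20},"drx":{"type":"array","items":{"type":"number"},"minItems":1,"maxItems":20},"dry":{"type":"array","items":{"type":"number"},"minItems":1,"maxItems":20},"drz":{"type":"array","items":{"type":"number"},"minItems":1,"maxItems":20}},"additionalProperties":false,"required":["tx","ty","tz","drx","dry","drz"]},"finger_gap":{"type":"number"},"squeeze":{"type":"number"},"only":{"type":"string"},"quiet":{"type":"boolean"},"lines":{"type":"string"}},"required":["ticks"],"additionalProperties":false}. ticks is an object with one list for each field, all of the same length, 1 to 20, a row being the entries at one place: tx, ty, tz (the shift in shares of the most that a row can go, 1 being 50 mm), drx, dry, drz (a rotation vector in shares of 2 rad (1.0 is 2 rad)); each row shifts and turns the commanded pose from where the row before left it, along the tool's axes as they then stand; what a row does not reach is not made up. A row lasts 1/10 s, in which the tool goes at most 0.05 m and 0.15 rad, less where a joint would pass 70% of its speed; a pose out of reach is approached as far as the arm can. finger_gap is the opening from 0.0 (shut) to 1.0 (fully open), set as the call begins (left out keeps the last). The fingers move at their own pace and stop on an object; squeeze is the grip in N (left out, the last holds). Time passes only in rows, so rows that do not move let the fingers close. The tool returns the time, the measured TCP pose, the force, the opening and the grip force at its end. only (a regular expression) keeps the lines of the reply that match it, lines (a string "A,B") keeps lines A to B, and quiet returns only ok. No shift or turn number may pass 1 either way. Input that does not fit is refused with a message, and nothing moves.
- get_obs(): the state, without advancing time (a new reading comes with each control period).
- optics.camera(name): name is "side" or "top"; returns a dict with "pixels" (480x640x3 uint8, red, green, blue), "fx", "fy", "cx", "cy" (pixels), "cam_to_world" (4x4, takes a point from camera to world coordinates). Camera axes: x right, y up, looking along -z (the intrinsics and any distortion apply to the point x, -y, -z); pixel columns grow to the right and rows downward; lengths in m; the calibration is good to about 2 mm. A picture is of the moment at which its call begins. There is no depth.
- bot.close_job(): hands the job in; it is judged then, once.
The state is a dict: "time": time; "qpos": joint angles; "joint_vel": joint speeds; "tau": joint torques, N m; "tool_pos": TCP position; "ee_rot": TCP orientation; "ft_force": force on the tool from outside, world axes, zero at the start; "torque": the same for the moment, N m; "opening": opening from 0.0 (shut) to 1.0 (fully open); "grip_force": force on a finger pad.
Only numpy, scipy, OpenCV 4.12 (cv2) and the standard library are available. Lean on these libraries where they do the work, as an engineer would, in place of code of your own. Each camera call takes 0.05 s, during which the arm holds its last target. There are 200 camera calls.

TASK

Four brass belt fittings lie mixed up on the bench: a large ring, a small ring, a buckle and a leaf. Sort them: put each one into the well of the tray that has the same fitting fixed on its ledge as a sample, so that it lies flat on the floor of the well. Set each one down rather than dropping it in, and do not knock over the flux bottle.

Things in the scene. Friction and masses are not known exactly. Their poses are not given: they have to be found in the camera images.
- large_ring: large round brass ring of 9 mm round bar lying loose and flat on the bench: 48 mm outside diameter, 30 mm hole, 9 mm high. Origin: centre of its underside; z up. About 70 g
- small_ring: small round brass ring of 9 mm round bar lying loose and flat on the bench: 30 mm outside diameter, 12 mm hole, 9 mm high. Origin: centre of its underside; z up. About 35 g
- buckle: rectangular brass belt buckle lying loose and flat: open frame 58 mm long (x) by 40 mm wide (y), 8 mm bars 9 mm high, with a thin tongue (up to 12 mm high) lying along x over the middle. Origin: centre of its underside; x along the length. About 80 g
- leaf: solid cast brass leaf with pointed ends lying loose and flat: 70 mm long (x), 30 mm wide (y) at the middle, upright edges 6 mm high, rising to a midrib 12 mm high. Origin: centre of its underside; x along the length. About 90 g
- tray_large_ring: fixed dark wooden tray. Black well open above, 92 mm (x) by 104 mm (y) inside; its floor is 5 mm, the rim 16 mm above the bench; walls 6 mm. On its +x side (far from the robot) a solid ledge 56 mm deep, level with the rim, bears a fixed sample up to 12 mm high: a large ring (48 mm). Origin: on the bench under the well's centre; x to the ledge, within 0.12 rad of world x
- tray_small_ring: fixed dark wooden tray. Black well open above, 92 mm (x) by 104 mm (y) inside; its floor is 5 mm, the rim 16 mm above the bench; walls 6 mm. On its +x side (far from the robot) a solid ledge 56 mm deep, level with the rim, bears a fixed sample up to 12 mm high: a small ring (30 mm). Origin: on the bench under the well's centre; x to the ledge, within 0.12 rad of world x
- tray_buckle: fixed dark wooden tray. Black well open above, 92 mm (x) by 104 mm (y) inside; its floor is 5 mm, the rim 16 mm above the bench; walls 6 mm. On its +x side (far from the robot) a solid ledge 56 mm deep, level with the rim, bears a fixed sample up to 12 mm high: a buckle. Origin: on the bench under the well's centre; x to the ledge, within 0.12 rad of world x
- tray_leaf: fixed dark wooden tray. Black well open above, 92 mm (x) by 104 mm (y) inside; its floor is 5 mm, the rim 16 mm above the bench; walls 6 mm. On its +x side (far from the robot) a solid ledge 56 mm deep, level with the rim, bears a fixed sample up to 12 mm high: a leaf. Origin: on the bench under the well's centre; x to the ledge, within 0.12 rad of world x
- flux_bottle: upright squeeze bottle with a red tip, loose, among the fittings: 38 mm diameter, 112 mm high; not to be sorted, must stay standing. Origin: centre of its base. (Also about: a needle file and a pick, at most 11 mm high, lying along x between the fittings, 50 mm or more from the middle of any; no tool nearer)
There are look-alikes about, which are no part of the job. What is shaped like the large_ring but blue, pink or turquoise is not meant.

How it is judged:
At the end, for the whole second after the job is handed in: each of the four fittings lies released and still, flat (within 0.15 rad) on the floor of the well of the tray that bears its own sample (underside less than 20 mm above the bench, centre within 60 mm of the well's centre and not over the ledge: less than 40 mm towards it) (horizontal distance between large_ring and tray_large_ring below 0.06 m and x of large_ring in the frame of tray_large_ring below 0.04 m and z of large_ring in the frame of tray_large_ring below 0.02 m and angle between the z axis of large_ring and the z axis of tray_large_ring, either way round below 0.15 rad and linear speed of each of large_ring, small_ring, buckle, leaf below 0.02 m/s and contact force between each of large_ring, small_ring, buckle, leaf and the fingers below 0.05 N and horizontal distance between small_ring and tray_small_ring below 0.06 m and x of small_ring in the frame of tray_small_ring below 0.04 m and z of small_ring in the frame of tray_small_ring below 0.02 m and angle between the z axis of small_ring and the z axis of tray_small_ring, either way round below 0.15 rad and horizontal distance between buckle and tray_buckle below 0.06 m and x of buckle in the frame of tray_buckle below 0.04 m and z of buckle in the frame of tray_buckle below 0.02 m and angle between the z axis of buckle and the z axis of tray_buckle, either way round below 0.15 rad and horizontal distance between leaf and tray_leaf below 0.06 m and x of leaf in the frame of tray_leaf below 0.04 m and z of leaf in the frame of tray_leaf below 0.02 m and angle between the z axis of leaf and the z axis of tray_leaf, either way round below 0.15 rad); the robot touches nothing.
It fails at once if the large ring is dropped or thrown (free of the fingers and moving faster than 0.8 m/s, a fall of more than about 30 mm) (linear speed of large_ring above 0.8 m/s and contact force between large_ring and the fingers below 0.05 N).
It fails at once if the small ring is dropped or thrown (free of the fingers and moving faster than 0.8 m/s, a fall of more than about 30 mm) (linear speed of small_ring above 0.8 m/s and contact force between small_ring and the fingers below 0.05 N).
It fails at once if the buckle is dropped or thrown (free of the fingers and moving faster than 0.8 m/s, a fall of more than about 30 mm) (linear speed of buckle above 0.8 m/s and contact force between buckle and the fingers below 0.05 N).
It fails at once if the leaf is dropped or thrown (free of the fingers and moving faster than 0.8 m/s, a fall of more than about 30 mm) (linear speed of leaf above 0.8 m/s and contact force between leaf and the fingers below 0.05 N).
It fails at once if the flux bottle is knocked over (tilted more than 30 degrees) (angle between flux_bottle's own z axis and vertical above 0.52 rad).
It also fails if it takes over 112 s, if anything falls off the work surface, if the arm or the gripper's body presses on something with over 40 N, if the wrist force passes 120 N, or if a joint passes its speed limit or range.

## Working session

There is one attempt and no reset: what is moved stays moved. The work goes in short steps, Python scripts to look and compute and a tool call to move; the robot and the scene stay as the last step left them, time stands still between calls to the robot, and variables do not carry over. Pictures are saved under pics/ and viewed, at most 14 in all, crops included, and the job is handed in when it is done.

```bash
mkdir -p pics; python3 - <<'E'
from workcell import get_obs, optics, bot
import cv2,numpy as np
for n in("top","side"):
    c=optics.camera(n); cv2.imwrite(f"pics/{n}0.png",c["pixels"][:,:,::-1])
    print(n,{k:(v if k!="cam_to_world" else np.round(v,4).tolist()) for k,v in c.items() if k!="pixels"})
o=get_obs(); print(o)
E
```

```text
top {'fx': 507.0531485304638, 'fy': 507.0531485304638, 'cx': 317.2365463839325, 'cy': 237.85983169442295, 'cam_to_world': [[0.0033, 0.9959, -0.0904, 0.361], [-0.9998, 0.0053, 0.0216, -0.016], [0.022, 0.0903, 0.9957, 1.0795], [0.0, 0.0, 0.0, 1.0]]}
side {'fx': 575.3562296001265, 'fy': 575.3562296001265, 'cx': 318.1301687256927, 'cy': 243.39665675370074, 'cam_to_world': [[0.8736, 0.3764, -0.3085, 0.1211], [-0.4866, 0.6808, -0.5474, -0.583], [0.004, 0.6284, 0.7779, 0.8613], [0.0, 0.0, 0.0, 1.0]]}
{'time': 0.1, 'qpos': array([ 1.33201019e+00,  2.13301018e-01, -3.49877249e-02,  1.32347492e+00,
       -1.97773424e-05,  1.57078654e+00]), 'joint_vel': array([ 7.29259116e-05, -9.37940548e-04, -1.78491532e-04, -4.25594082e-04,
       -2.76188099e-03,  3.23819100e-04]), 'tau': array([-8.78587216e-04, -6.87247753e+01,  4.87803662e+01,  1.22012361e-02,
       -1.84059145e-04,  1.67349765e-05]), 'tool_pos': array([0.11823442, 0.48568896, 0.40427194]), 'ee_rot': array([ 1.19104743e-01,  9.92881577e-01, -4.81402174e-04, -4.77935646e-05]), 'ft_force': array([ 1.52366765, -0.29463974, -0.06642994]), 'torque': array([-0.01256407,  0.0364718 , -0.03825385]), 'grip_force': 0.0, 'opening': 0.9977375001370806}
```

View pics/top0.png

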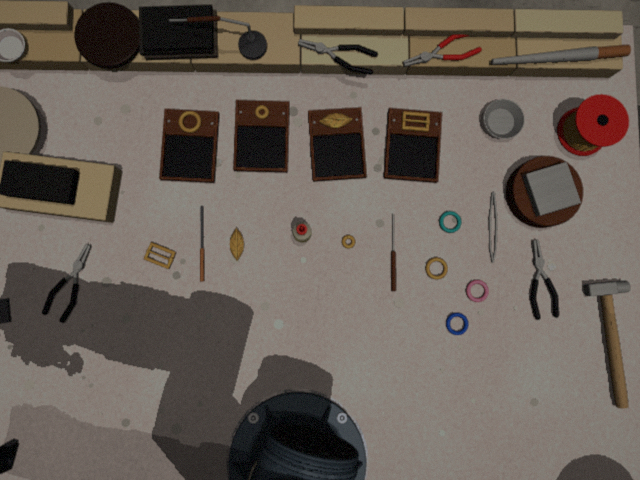

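View pics/side0.png

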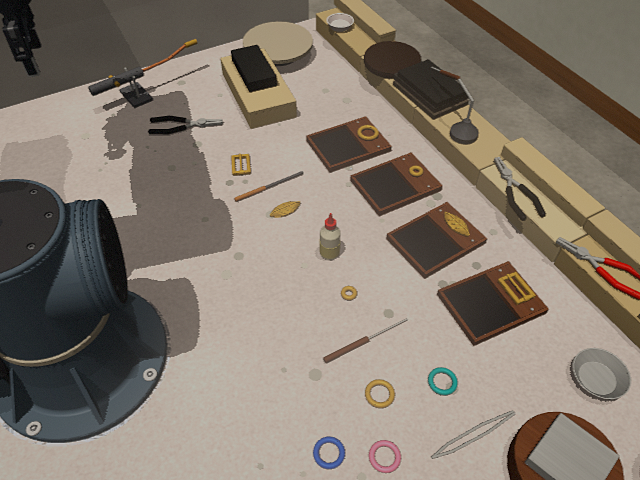

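The top view shows these candidates:
- **Brass, loose:** buckle (160,254), leaf (237,244), small ring (348,241) and large ring (436,268).
- **Look-alike rings:** turquoise (450,222), pink (477,291) and blue (457,323). Not wanted.
- **Fixed samples on the trays:** large ring (190,121), small ring (262,112), leaf (336,120) and buckle (415,121). Not wanted.
- **Tray order, left to right:** large ring, small ring, leaf, buckle.
- **Obstacles:** bottle (302,229), file (202,245) and pick (393,250).

Next I'll measure these and check a close crop.

```bash
cat > h.py <<'E'
from workcell import get_obs, optics, bot
import cv2,numpy as np
from scipy.spatial.transform import Rotation as R
def ray(c,uv,z):
    uv=np.atleast_2d(np.asarray(uv,float)); M=c["cam_to_world"]
    d=np.c_[(uv[:,0]-c["cx"])/c["fx"],-(uv[:,1]-c["cy"])/c["fy"],-np.ones(len(uv))]@M[:3,:3].T
    return (M[:3,3]+d*((z-M[2,3])/d[:,2])[:,None])[:,:2]
def blobs(c,box,kind,amin=40):
    x0,y0,x1,y1=box; h=cv2.cvtColor(c["pixels"],cv2.COLOR_RGB2HSV)
    m=cv2.inRange(h,(14,85,60),(32,255,255)) if kind=="brass" else cv2.inRange(h,(0,0,0),(179,255,38))
    k=np.zeros_like(m); k[y0:y1,x0:x1]=m[y0:y1,x0:x1]
    k=cv2.morphologyEx(k,cv2.MORPH_CLOSE,np.ones((3,3)))
    cs,_=cv2.findContours(k,cv2.RETR_EXTERNAL,cv2.CHAIN_APPROX_NONE)
    return [q for q in cs if cv2.contourArea(q)>amin]
def fit(c,q,z):
    w=ray(c,q[:,0],z); (p,s,a)=cv2.minAreaRect((w*1000).astype(np.float32))
    if s[0]<s[1]: s=s[::-1]; a+=90
    a=(a+90)%180-90
    return np.round(np.r_[np.array(p)/1000,np.array(s)/1000,np.radians(a)],4)
E
python3 - <<'E'
from h import *
t=optics.camera("top"); s=optics.camera("side")
for n,c,box in(("top",t,(130,200,480,290)),("side",s,(200,140,420,420))):
    for q in blobs(c,box,"brass"): print(n,q[:,0].mean(0).round(),fit(c,q,.005))
print("wells")
for q in blobs(t,(150,90,450,190),"dark",600): print(q[:,0].mean(0).round(),fit(t,q,.010))
h=cv2.cvtColor(t["pixels"],cv2.COLOR_RGB2HSV)
m=cv2.inRange(h,(0,150,80),(6,255,255)); m[:215]=0;m[250:]=0;m[:,:285]=0;m[:,320:]=0
ys,xs=np.nonzero(m); print("bottle tip",ray(t,[[xs.mean(),ys.mean()]],.11))
print("pick/file", ray(t,[[202,207],[202,280],[393,214],[393,290]],.005).round(3))
cv2.imwrite("pics/crop.png",cv2.resize(t["pixels"][195:305,140:500,::-1],None,fx=2.2,fy=2.2,interpolation=cv2.INTER_CUBIC))
o=get_obs();print(R.from_quat(o["ee_rot"]).as_matrix().round(3))
E
```

```text
top [436. 268.] [ 0.3956 -0.2923  0.0458  0.0448 -0.7939]
top [159. 255.] [0.4206 0.2936 0.0597 0.0399 1.1961]
top [348. 241.] [ 0.4522 -0.1049  0.0257  0.0256 -0.0011]
top [236. 244.] [0.4458 0.1317 0.0659 0.0275 0.0188]
side [380. 393.] [ 0.3973 -0.2931  0.0469  0.0458  0.7218]
side [349. 293.] [ 0.4533 -0.1053  0.028   0.0271  1.0652]
side [328. 250.] [ 0.4691 -0.0036  0.0381  0.0373 -0.7061]
side [285. 209.] [0.4458 0.1307 0.07   0.032  0.0952]
side [249. 192.] [0.4035 0.2047 0.0667 0.0107 0.0386]
side [415. 170.] [0.7372 0.0957 0.0345 0.0213 0.9528]
side [241. 164.] [0.4215 0.2923 0.0645 0.0394 1.2053]
wells
[189. 157.] [0.6296 0.235  0.1112 0.0987 1.5264]
[337. 156.] [ 0.6363 -0.0834  0.105   0.0992 -1.4937]
[411. 156.] [ 0.6358 -0.2405  0.1134  0.0993  1.4982]
[262. 151.] [ 0.6515  0.0832  0.1049  0.1008 -1.5626]
bottle tip [[ 0.46591232 -0.00636726]]
pick/file [[ 0.523  0.206]
 [ 0.368  0.203]
 [ 0.511 -0.202]
 [ 0.349 -0.2  ]]
[[-0.972  0.237 -0.   ]
 [ 0.237  0.972 -0.001]
 [ 0.    -0.001 -1.   ]]
```

View pics/crop.png

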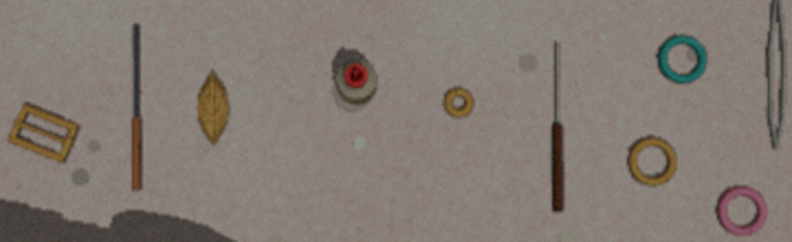

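The crop confirms the choice. The large ring at (436,268) is brass and the rings nearby are turquoise and pink. The small ring (348,241), leaf (237,244) and buckle (160,254) are all clear of the tools. I'll take the leaf first.

```bash
cat >> h.py <<'E'
def need(x,y,z,yaw):
    """tool-frame moves to world target (TCP z), tool y at world angle yaw (mod pi): rotate first, then translate"""
    o=get_obs(); r=R.from_quat(o["ee_rot"])
    best=None
    for a in(yaw,yaw+np.pi):
        y_=np.array([np.cos(a),np.sin(a),0]); z_=np.array([0,0,-1.]); G=R.from_matrix(np.c_[np.cross(y_,z_),y_,z_])
        v=(r.inv()*G).as_rotvec()
        if best is None or np.linalg.norm(v)<np.linalg.norm(best[0]): best=(v,G)
    v,G=best; d=np.array([x,y,z])-o["tool_pos"]
    print("t",round(o["time"],2),"pos",o["tool_pos"].round(4),"rot",v.round(3),"then",G.inv().apply(d).round(4),"| unrotated",r.inv().apply(d).round(4),"q",o["qpos"].round(2),"F",o["ft_force"].round(1),"op",round(o["opening"],3),round(o["grip_force"],1))
E
python3 -c "
from h import *
need(.4458,.131,.32,1.60)"
```

```text
t 0.2 pos [0.1183 0.4857 0.4044] rot [-0.001 -0.    -0.268] then [-0.317  -0.3642  0.0844] | unrotated [-0.4022 -0.2671  0.0846] q [ 1.33  0.21 -0.03  1.32  0.    1.57] F [-0.4 -0.4 -0.4] op 1.005 0.0
```

Careful with the scale: shifts go in shares of 50 mm and turns go in shares of 2 rad. That gives: -0.0303 m is -0.606, -0.0264 m is -0.528, -0.09 rad / 2 = -0.045.

Call:
creep_tool:
  ticks: {"tx": [0,0,0,-0.528,-0.528,-0.528,-0.528,-0.528,-0.528,-0.528,-0.528,-0.528,-0.528,-0.528,-0.528,0,0,0],"ty": [0,0,0,-0.606,-0.606,-0.606,-0.606,-0.606,-0.606,-0.606,-0.606,-0.606,-0.606,-0.606,-0.606,0,0,0],"tz": [0,0,0,0.14,0.14,0.14,0.14,0.14,0.14,0.14,0.14,0.14,0.14,0.14,0.14,0,0,0],"drx": [0,0,0,0,0,0,0,0,0,0,0,0,0,0,0,0,0,0],"dry": [0,0,0,0,0,0,0,0,0,0,0,0,0,0,0,0,0,0],"drz": [-0.045,-0.045,-0.044,0,0,0,0,0,0,0,0,0,0,0,0,0,0,0]}
  finger_gap: 0.65
  squeeze: 40

```text
time: 2.0
tool_pos: [0.4451, 0.132, 0.3208]
ee_rot: [-0.015, 1.0, 0.0, -0.0]
ft_force: [0.3, 0.1, -0.3]
opening: 0.651
grip_force: 0.0
```

```bash
python3 -c "
from h import *
need(.4458,.131,.18,1.60)"
```

```text
t 2.0 pos [0.4451 0.132  0.3208] rot [ 0. -0.  0.] then [-0.0007 -0.0011  0.1408] | unrotated [-0.0007 -0.0011  0.1408] q [ 0.29  0.17 -0.3   1.1   0.    0.26] F [ 0.3  0.1 -0.3] op 0.651 0.0
```

In the tool's units: 0.03 m is 0.6, 0.015 m is 0.3.

Call:
creep_tool:
  ticks: {"tx": [-0.014,0,0,0,0,0,0,0],"ty": [-0.022,0,0,0,0,0,0,0],"tz": [0.6,0.6,0.6,0.6,0.3,0.116,0,0],"drx": [0,0,0,0,0,0,0,0],"dry": [0,0,0,0,0,0,0,0],"drz": [0,0,0,0,0,0,0,0]}
  finger_gap: 0.5

```text
time: 2.8
tool_pos: [0.4465, 0.131, 0.1809]
ee_rot: [-0.015, 1.0, 0.0, 0.001]
ft_force: [0.7, -0.3, -0.7]
opening: 0.502
grip_force: 0.0
```

```bash
python3 - <<'E'
from h import *
s=optics.camera("side"); cv2.imwrite("pics/s1.png",cv2.resize(s["pixels"][130:290,180:390,::-1],None,fx=3.5,fy=3.5,interpolation=cv2.INTER_CUBIC))
need(.4458,.131,.18,1.60)
E
```

```text
t 2.85 pos [0.4466 0.1309 0.181 ] rot [0.    0.002 0.   ] then [0.0008 0.0001 0.001 ] | unrotated [0.0008 0.0001 0.001 ] q [ 0.29  0.31 -0.51  0.75  0.    0.26] F [ 0.2 -0.1  0.4] op 0.503 0.0
```

View pics/s1.png

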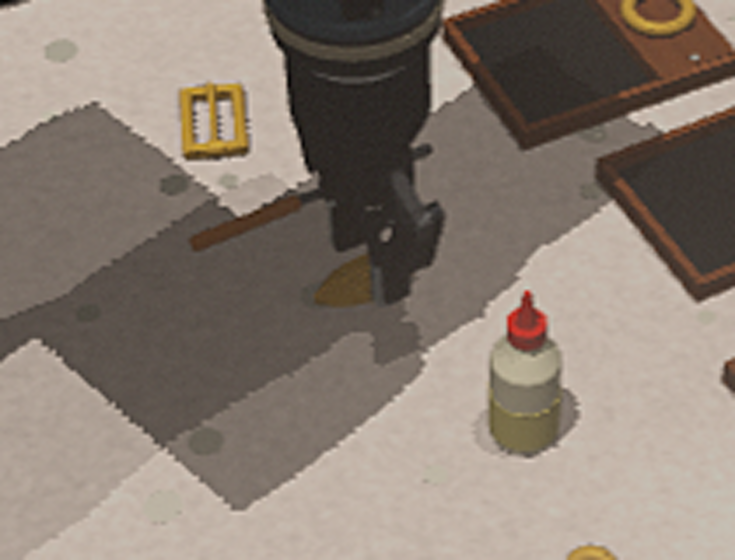

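The fingers straddle the leaf at its middle, with one pad visible at about crop (390,270). I'll go down by touch.

In the tool's units: 0.002 m is 0.04.

Call:
creep_tool:
  ticks: {"tx": [0,0,0],"ty": [0,0,0],"tz": [0.04,0.04,0],"drx": [0,0,0],"dry": [0,0,0],"drz": [0,0,0]}

```text
time: 3.15
tool_pos: [0.4463, 0.1305, 0.1759]
ee_rot: [-0.015, 1.0, 0.0, 0.0]
ft_force: [-0.9, -0.2, -0.6]
opening: 0.498
grip_force: 0.0
```

Call:
creep_tool:
  ticks: {"tx": [0,0],"ty": [0,0],"tz": [0.04,0],"drx": [0,0],"dry": [0,0],"drz": [0,0]}

```text
time: 3.35
tool_pos: [0.4462, 0.1305, 0.1737]
ee_rot: [-0.015, 1.0, -0.0, -0.0]
ft_force: [-0.1, 0.6, 0.1]
opening: 0.502
grip_force: 0.0
```

Call:
creep_tool:
  ticks: {"tx": [0,0],"ty": [0,0],"tz": [0.03,0],"drx": [0,0],"dry": [0,0],"drz": [0,0]}

```text
time: 3.55
tool_pos: [0.4462, 0.1305, 0.1722]
ee_rot: [-0.015, 1.0, -0.0, -0.0]
ft_force: [0.3, 0.3, 0.2]
opening: 0.501
grip_force: 0.0
```

In the tool's units: -0.0015 m is -0.03.

Call:
creep_tool:
  ticks: {"tx": [0,0,0,0,0,0],"ty": [0,0,0,0,0,0],"tz": [-0.03,0,0,0,0,0],"drx": [0,0,0,0,0,0],"dry": [0,0,0,0,0,0],"drz": [0,0,0,0,0,0]}
  finger_gap: 0.2
  squeeze: 50

```text
time: 4.15
tool_pos: [0.4463, 0.1305, 0.174]
ee_rot: [-0.015, 1.0, 0.0, 0.0]
ft_force: [-0.7, 0.5, 4.7]
opening: 0.329
grip_force: 49.9
```

In the tool's units: -0.03 m is -0.6, -0.026 m is -0.52.

Call:
creep_tool:
  ticks: {"tx": [0,0,0,0,0,0,0,0],"ty": [0,0,0,0,0,0,0,0],"tz": [-0.1,-0.3,-0.6,-0.6,-0.6,-0.52,-0.2,0],"drx": [0,0,0,0,0,0,0,0],"dry": [0,0,0,0,0,0,0,0],"drz": [0,0,0,0,0,0,0,0]}

```text
time: 4.95
tool_pos: [0.4466, 0.1306, 0.3208]
ee_rot: [-0.015, 1.0, 0.0, 0.001]
ft_force: [0.3, 0.0, -1.3]
opening: 0.333
grip_force: 49.5
```

```bash
python3 - <<'E'
from h import *
s=optics.camera("side"); cv2.imwrite("pics/s2.png",cv2.resize(s["pixels"][60:290,180:500,::-1],None,fx=2.4,fy=2.4,interpolation=cv2.INTER_CUBIC))
need(.636,-.083,.32,1.648)
E
```

```text
t 5.0 pos [0.4463 0.1305 0.3196] rot [ 0.     0.    -0.048] then [-0.1727 -0.2275 -0.0004] | unrotated [-0.1834 -0.2189 -0.0004] q [ 0.28  0.18 -0.3   1.1   0.    0.26] F [ 0.4 -0.2 -1. ] op 0.331 49.5
```

View pics/s2.png

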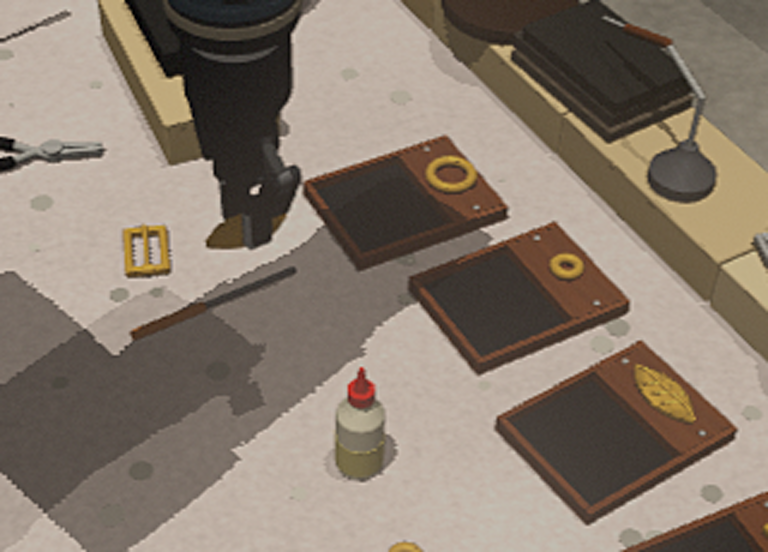

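The leaf is held level between the pads at crop (245,230). I'll carry it to the leaf tray.

In the tool's units: -0.0228 m is -0.456, -0.0173 m is -0.346, -0.048 rad / 2 = -0.024.

Call:
creep_tool:
  ticks: {"tx": [0,-0.346,-0.346,-0.346,-0.346,-0.346,-0.346,-0.346,-0.346,-0.346,-0.346,0,0],"ty": [0,-0.456,-0.456,-0.456,-0.456,-0.456,-0.456,-0.456,-0.456,-0.456,-0.456,0,0],"tz": [0,0,0,0,0,0,0,0,0,0,0,0,0],"drx": [0,0,0,0,0,0,0,0,0,0,0,0,0],"dry": [0,0,0,0,0,0,0,0,0,0,0,0,0],"drz": [-0.024,0,0,0,0,0,0,0,0,0,0,0,0]}

```text
time: 6.3
tool_pos: [0.6361, -0.0837, 0.3177]
ee_rot: [-0.038, 0.999, 0.0, -0.001]
ft_force: [-1.1, 0.3, -1.4]
opening: 0.332
grip_force: 49.6
```

```bash
python3 - <<'E'
from h import *
need(.636,-.083,.1785,1.648)
E
```

```text
t 6.3 pos [ 0.6361 -0.0837  0.3177] rot [ 0.001 -0.003 -0.001] then [1.000e-04 7.000e-04 1.392e-01] | unrotated [-0.0003  0.0006  0.1392] q [-0.13  0.54  0.22  1.25  0.   -0.21] F [-1.1  0.3 -1.4] op 0.332 49.6
```

In the tool's units: 0.03 m is 0.6, 0.025 m is 0.5.

Call:
creep_tool:
  ticks: {"tx": [0,0,0,0,0,0,0,0],"ty": [0.01,0,0,0,0,0,0,0],"tz": [0.6,0.6,0.6,0.5,0.24,0.16,0,0],"drx": [0,0,0,0,0,0,0,0],"dry": [0,0,0,0,0,0,0,0],"drz": [0,0,0,0,0,0,0,0]}

```text
time: 7.1
tool_pos: [0.6366, -0.0828, 0.1859]
ee_rot: [-0.039, 0.999, -0.0, 0.001]
ft_force: [0.3, 0.1, -1.3]
opening: 0.326
grip_force: 49.6
```

Call:
creep_tool:
  ticks: {"tx": [0,0],"ty": [0,0],"tz": [0.03,0],"drx": [0,0],"dry": [0,0],"drz": [0,0]}

```text
time: 7.3
tool_pos: [0.6366, -0.083, 0.184]
ee_rot: [-0.039, 0.999, -0.0, 0.001]
ft_force: [-0.1, -0.3, -0.9]
opening: 0.329
grip_force: 49.6
```

Call:
creep_tool:
  ticks: {"tx": [0,0],"ty": [0,0],"tz": [0.02,0],"drx": [0,0],"dry": [0,0],"drz": [0,0]}

```text
time: 7.5
tool_pos: [0.6363, -0.083, 0.1825]
ee_rot: [-0.039, 0.999, 0.0, 0.0]
ft_force: [-0.3, 0.3, -1.1]
opening: 0.326
grip_force: 49.6
```

In the tool's units: 0.002 m is 0.04.

Call:
creep_tool:
  ticks: {"tx": [0,0],"ty": [0,0],"tz": [0.04,0],"drx": [0,0],"dry": [0,0],"drz": [0,0]}

```text
time: 7.7
tool_pos: [0.6362, -0.083, 0.1801]
ee_rot: [-0.039, 0.999, 0.0, -0.0]
ft_force: [0.6, -0.1, -0.5]
opening: 0.329
grip_force: 49.6
```

Call:
creep_tool:
  ticks: {"tx": [0,0],"ty": [0,0],"tz": [0.024,0],"drx": [0,0],"dry": [0,0],"drz": [0,0]}

```text
time: 7.9
tool_pos: [0.6363, -0.083, 0.1791]
ee_rot: [-0.039, 0.999, 0.0, -0.0]
ft_force: [-0.0, 0.3, -0.7]
opening: 0.327
grip_force: 49.6
```

Call:
creep_tool:
  ticks: {"tx": [0,0],"ty": [0,0],"tz": [0.01,0],"drx": [0,0],"dry": [0,0],"drz": [0,0]}

```text
time: 8.1
tool_pos: [0.6363, -0.0829, 0.179]
ee_rot: [-0.039, 0.999, -0.0, 0.0]
ft_force: [-2.0, 0.3, 4.3]
opening: 0.328
grip_force: 50.2
```

Contact comes at 0.179, which is 5 mm above the pick height as expected. I'll release, rise and go over to the small ring.

In the tool's units: -0.03 m is -0.6, -0.02 m is -0.4.

Call:
creep_tool:
  ticks: {"tx": [0,0,0,0,0,0,0,0,0,0,0],"ty": [0,0,0,0,0,0,0,0,0,0,0],"tz": [0,0,0,0,-0.2,-0.6,-0.6,-0.6,-0.4,-0.2,0],"drx": [0,0,0,0,0,0,0,0,0,0,0],"dry": [0,0,0,0,0,0,0,0,0,0,0],"drz": [0,0,0,0,0,0,0,0,0,0,0]}
  finger_gap: 0.52

```text
time: 9.2
tool_pos: [0.6366, -0.083, 0.3102]
ee_rot: [-0.039, 0.999, -0.0, 0.001]
ft_force: [-0.0, 0.0, 0.7]
opening: 0.52
grip_force: 0.0
```

```bash
python3 - <<'E'
from h import *
need(.4528,-.105,.31,1.648)
E
```

```text
t 9.2 pos [ 0.6366 -0.083   0.3102] rot [-0.     0.002 -0.   ] then [ 0.185  -0.0078  0.0002] | unrotated [ 0.185  -0.0078 -0.0002] q [-0.13  0.54  0.2   1.23 -0.   -0.21] F [-0.   0.   0.7] op 0.52 0.0
```

In the tool's units: 0.031 m is 0.62, 0.03 m is 0.6.

Call:
creep_tool:
  ticks: {"tx": [0.62,0.62,0.62,0.62,0.62,0.6,0,0],"ty": [-0.026,-0.026,-0.026,-0.026,-0.026,-0.026,0,0],"tz": [0,0,0,0,0,0,0,0],"drx": [0,0,0,0,0,0,0,0],"dry": [0,0,0,0,0,0,0,0],"drz": [0,0,0,0,0,0,0,0]}

```text
time: 10.0
tool_pos: [0.4519, -0.105, 0.3081]
ee_rot: [-0.038, 0.999, 0.0, -0.0]
ft_force: [1.0, -0.2, 0.0]
opening: 0.519
grip_force: 0.0
```

```bash
python3 - <<'E'
from h import *
need(.4528,-.105,.174,1.648)
t=optics.camera("top")
for q in blobs(t,(310,150,370,260),"brass"): print(q[:,0].mean(0).round(),fit(t,q,.008))
c=optics.camera("side")
for q in blobs(c,(330,270,370,310),"brass"): print(q[:,0].mean(0).round(),fit(c,q,.005))
E
```

```text
t 10.0 pos [ 0.4519 -0.105   0.3081] rot [ 0.    -0.001 -0.001] then [-0.0009 -0.      0.1341] | unrotated [-1.000e-03 -1.000e-04  1.341e-01] q [-0.23  0.18 -0.32  1.07  0.   -0.31] F [ 1.  -0.2  0. ] op 0.519 0.0
[335. 156.] [ 6.325e-01 -7.810e-02  3.300e-02  1.510e-02  6.000e-04]
[349. 293.] [ 0.4533 -0.1053  0.028   0.0271  1.0652]
```

In the tool's units: 0.03 m is 0.6, 0.025 m is 0.5.

Call:
creep_tool:
  ticks: {"tx": [-0.02,0,0,0,0,0,0,0],"ty": [0,0,0,0,0,0,0,0],"tz": [0.6,0.6,0.6,0.5,0.24,0.14,0,0],"drx": [0,0,0,0,0,0,0,0],"dry": [0,0,0,0,0,0,0,0],"drz": [0,0,0,0,0,0,0,0]}

```text
time: 10.9
tool_pos: [0.4539, -0.1049, 0.1751]
ee_rot: [-0.039, 0.999, -0.0, 0.0]
ft_force: [0.8, -0.2, 0.1]
opening: 0.521
grip_force: 0.0
```

Call:
creep_tool:
  ticks: {"tx": [0,0,0,0,0,0],"ty": [0,0,0,0,0,0],"tz": [0,0,0,0,0,0],"drx": [0,0,0,0,0,0],"dry": [0,0,0,0,0,0],"drz": [0,0,0,0,0,0]}
  finger_gap: 0.2

```text
time: 11.5
tool_pos: [0.4539, -0.105, 0.1758]
ee_rot: [-0.039, 0.999, -0.0, 0.001]
ft_force: [-1.9, 1.3, 10.3]
opening: 0.319
grip_force: 48.6
```

In the tool's units: -0.03 m is -0.6, -0.026 m is -0.52.

Call:
creep_tool:
  ticks: {"tx": [0,0,0,0,0,0,0,0],"ty": [0,0,0,0,0,0,0,0],"tz": [-0.1,-0.3,-0.6,-0.6,-0.6,-0.52,-0.2,0],"drx": [0,0,0,0,0,0,0,0],"dry": [0,0,0,0,0,0,0,0],"drz": [0,0,0,0,0,0,0,0]}

```text
time: 12.3
tool_pos: [0.4539, -0.105, 0.322]
ee_rot: [-0.039, 0.999, -0.0, 0.001]
ft_force: [0.0, 0.1, -0.8]
opening: 0.315
grip_force: 49.3
```

```bash
python3 - <<'E'
from h import *
s=optics.camera("side"); cv2.imwrite("pics/s3.png",cv2.resize(s["pixels"][130:370,250:570,::-1],None,fx=2.3,fy=2.3,interpolation=cv2.INTER_CUBIC))
need(.65,.0832,.32,1.579)
E
```

```text
t 12.35 pos [ 0.4535 -0.1049  0.3207] rot [-0.     0.001  0.069] then [-0.198   0.1865  0.0007] | unrotated [-0.2104  0.1724  0.0008] q [-0.23  0.18 -0.3   1.1   0.   -0.3 ] F [-0.1 -0.8 -0.6] op 0.316 49.3
```

View pics/s3.png

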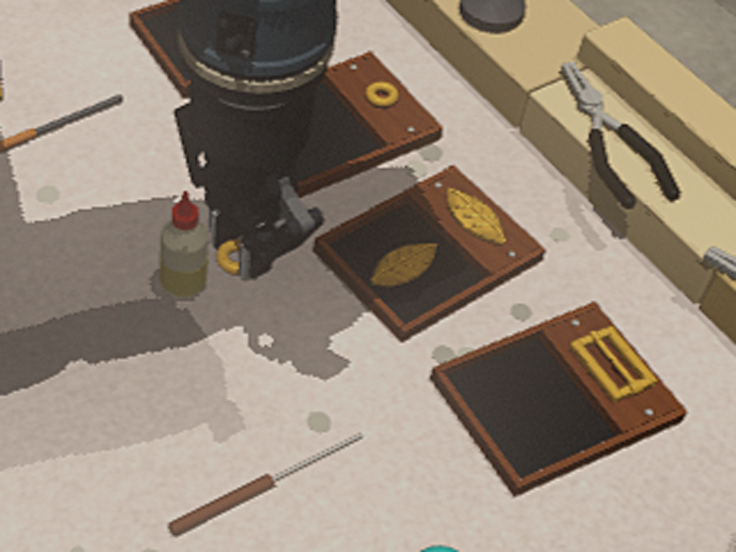

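The leaf lies flat in its well at crop (405,265), and the small ring is held at (235,257). I'll carry the ring to its tray.

In the tool's units: -0.0198 m is -0.396, 0.0187 m is 0.374, 0.069 rad / 2 = 0.0345.

Call:
creep_tool:
  ticks: {"tx": [0,-0.396,-0.396,-0.396,-0.396,-0.396,-0.396,-0.396,-0.396,-0.396,-0.396,0,0],"ty": [0,0.374,0.374,0.374,0.374,0.374,0.374,0.374,0.374,0.374,0.374,0,0],"tz": [0,0,0,0,0,0,0,0,0,0,0,0,0],"drx": [0,0,0,0,0,0,0,0,0,0,0,0,0],"dry": [0,0,0,0,0,0,0,0,0,0,0,0,0],"drz": [0.0345,0,0,0,0,0,0,0,0,0,0,0,0]}

```text
time: 13.65
tool_pos: [0.6498, 0.0839, 0.3187]
ee_rot: [-0.004, 1.0, -0.0, -0.001]
ft_force: [-0.6, -0.3, -0.8]
opening: 0.311
grip_force: 49.3
```

```bash
python3 - <<'E'
from h import *
need(.65,.0832,.183,1.579)
E
```

```text
t 13.65 pos [0.6498 0.0839 0.3187] rot [-0.    -0.003  0.001] then [-0.0002 -0.0007  0.1357] | unrotated [-0.0006 -0.0007  0.1357] q [ 0.13  0.57  0.27  1.27 -0.    0.12] F [-0.6 -0.3 -0.8] op 0.311 49.3
```

In the tool's units: 0.03 m is 0.6, 0.025 m is 0.5.

Call:
creep_tool:
  ticks: {"tx": [0,0,0,0,0,0,0,0],"ty": [0,0,0,0,0,0,0,0],"tz": [0.6,0.6,0.6,0.5,0.24,0.16,0,0],"drx": [0,0,0,0,0,0,0,0],"dry": [0,0,0,0,0,0,0,0],"drz": [0,0,0,0,0,0,0,0]}

```text
time: 14.45
tool_pos: [0.6502, 0.0836, 0.1867]
ee_rot: [-0.004, 1.0, 0.0, 0.001]
ft_force: [0.5, 0.9, 0.3]
opening: 0.316
grip_force: 49.3
```

Call:
creep_tool:
  ticks: {"tx": [0,0],"ty": [0,0],"tz": [0.04,0],"drx": [0,0],"dry": [0,0],"drz": [0,0]}

```text
time: 14.65
tool_pos: [0.6501, 0.0838, 0.1843]
ee_rot: [-0.004, 1.0, 0.0, 0.0]
ft_force: [0.0, 0.6, -0.5]
opening: 0.313
grip_force: 49.3
```

Call:
creep_tool:
  ticks: {"tx": [0,0],"ty": [0,0],"tz": [0.02,0],"drx": [0,0],"dry": [0,0],"drz": [0,0]}

```text
time: 14.85
tool_pos: [0.6499, 0.0837, 0.1828]
ee_rot: [-0.004, 1.0, 0.0, 0.0]
ft_force: [0.2, 0.5, -1.0]
opening: 0.314
grip_force: 49.3
```

In the tool's units: 0.0012 m is 0.024.

Call:
creep_tool:
  ticks: {"tx": [0,0],"ty": [0,0],"tz": [0.024,0],"drx": [0,0],"dry": [0,0],"drz": [0,0]}

```text
time: 15.05
tool_pos: [0.6498, 0.0837, 0.1813]
ee_rot: [-0.004, 1.0, -0.0, -0.0]
ft_force: [0.2, -0.6, -0.2]
opening: 0.314
grip_force: 49.3
```

Call:
creep_tool:
  ticks: {"tx": [0,0],"ty": [0,0],"tz": [0.02,0],"drx": [0,0],"dry": [0,0],"drz": [0,0]}

```text
time: 15.25
tool_pos: [0.6499, 0.0837, 0.1809]
ee_rot: [-0.004, 1.0, 0.0, 0.0]
ft_force: [-2.0, -0.7, 5.4]
opening: 0.312
grip_force: 49.9
```

In the tool's units: -0.03 m is -0.6, -0.025 m is -0.5.

Call:
creep_tool:
  ticks: {"tx": [0,0,0,0,0,0,0,0,0,0,0],"ty": [0,0,0,0,0,0,0,0,0,0,0],"tz": [0,0,0,0,-0.2,-0.6,-0.6,-0.6,-0.5,-0.3,0],"drx": [0,0,0,0,0,0,0,0,0,0,0],"dry": [0,0,0,0,0,0,0,0,0,0,0],"drz": [0,0,0,0,0,0,0,0,0,0,0]}
  finger_gap: 0.5

```text
time: 16.35
tool_pos: [0.6504, 0.0838, 0.3236]
ee_rot: [-0.004, 1.0, 0.0, 0.002]
ft_force: [-0.1, 0.1, 0.1]
opening: 0.502
grip_force: 0.0
```

```bash
python3 - <<'E'
from h import *
need(.3967,-.2927,.32,1.571)
E
```

```text
t 16.35 pos [0.6504 0.0838 0.3236] rot [0.001 0.004 0.008] then [ 0.2538 -0.3764  0.0036] | unrotated [ 0.2568 -0.3744  0.0023] q [ 0.13  0.56  0.27  1.28 -0.    0.12] F [-0.1  0.1  0.1] op 0.502 0.0
```

In the tool's units: -0.0267 m is -0.534, 0.0183 m is 0.366.

Call:
creep_tool:
  ticks: {"tx": [0.366,0.366,0.366,0.366,0.366,0.366,0.366,0.366,0.366,0.366,0.366,0.366,0.366,0.366,0,0],"ty": [-0.534,-0.534,-0.534,-0.534,-0.534,-0.534,-0.534,-0.534,-0.534,-0.534,-0.534,-0.534,-0.534,-0.534,0,0],"tz": [0,0,0,0,0,0,0,0,0,0,0,0,0,0,0,0],"drx": [0,0,0,0,0,0,0,0,0,0,0,0,0,0,0,0],"dry": [0,0,0,0,0,0,0,0,0,0,0,0,0,0,0,0],"drz": [0,0,0,0,0,0,0,0,0,0,0,0,0,0,0,0]}
  finger_gap: 0.75

```text
time: 17.95
tool_pos: [0.3963, -0.2924, 0.32]
ee_rot: [-0.003, 1.0, 0.0, -0.0]
ft_force: [-0.4, 0.2, 0.4]
opening: 0.751
grip_force: 0.0
```

```bash
python3 - <<'E'
from h import *
c=optics.camera("side")
for q in blobs(c,(350,360,410,420),"brass"): print(q[:,0].mean(0).round(),fit(c,q,.005))
need(.3967,-.2927,.175,1.571)
E
```

```text
[379. 393.] [ 0.3977 -0.2928  0.0468  0.0458  0.2626]
t 18.0 pos [ 0.3968 -0.2919  0.3202] rot [ 0.    -0.     0.008] then [ 1.000e-04 -8.000e-04  1.452e-01] | unrotated [ 0.     -0.0009  0.1452] q [-0.63  0.23 -0.23  1.11  0.   -0.64] F [0.4 0.3 0.1] op 0.751 0.0
```

In the tool's units: 0.03 m is 0.6, 0.015 m is 0.3.

Call:
creep_tool:
  ticks: {"tx": [0,0,0,0,0,0,0,0,0],"ty": [-0.01,0,0,0,0,0,0,0,0],"tz": [0.6,0.6,0.6,0.6,0.3,0.2,0.06,0,0],"drx": [0,0,0,0,0,0,0,0,0],"dry": [0,0,0,0,0,0,0,0,0],"drz": [0,0,0,0,0,0,0,0,0]}

```text
time: 18.9
tool_pos: [0.3972, -0.2928, 0.1733]
ee_rot: [-0.004, 1.0, -0.0, 0.0]
ft_force: [0.4, -0.8, 0.4]
opening: 0.749
grip_force: 0.0
```

Call:
creep_tool:
  ticks: {"tx": [0,0,0,0,0,0],"ty": [0,0,0,0,0,0],"tz": [0.02,0,0,0,0,0],"drx": [0,0,0,0,0,0],"dry": [0,0,0,0,0,0],"drz": [0,0,0,0,0,0]}
  finger_gap: 0.3

```text
time: 19.5
tool_pos: [0.3971, -0.293, 0.1727]
ee_rot: [-0.004, 1.0, -0.001, 0.001]
ft_force: [-3.4, 3.1, 15.6]
opening: 0.534
grip_force: 48.6
```

In the tool's units: -0.03 m is -0.6, -0.015 m is -0.3.

Call:
creep_tool:
  ticks: {"tx": [0,0,0,0,0,0,0,0],"ty": [0,0,0,0,0,0,0,0],"tz": [-0.1,-0.3,-0.6,-0.6,-0.6,-0.6,-0.2,0],"drx": [0,0,0,0,0,0,0,0],"dry": [0,0,0,0,0,0,0,0],"drz": [0,0,0,0,0,0,0,0]}

```text
time: 20.3
tool_pos: [0.3971, -0.2929, 0.3227]
ee_rot: [-0.004, 1.0, -0.001, 0.001]
ft_force: [-0.1, 0.1, -0.8]
opening: 0.531
grip_force: 51.3
```

```bash
python3 - <<'E'
from h import *
s=optics.camera("side"); cv2.imwrite("pics/s4.png",s["pixels"][60:480,200:560,::-1])
need(.63,.235,.32,1.53)
E
```

```text
t 20.35 pos [ 0.3968 -0.2927  0.3213] rot [-0.     0.     0.049] then [-0.2115  0.5368  0.0013] | unrotated [-0.2375  0.5258  0.0013] q [-0.64  0.23 -0.23  1.11  0.   -0.64] F [-0.1  0.5 -0.7] op 0.532 51.3
```

View pics/s4.png

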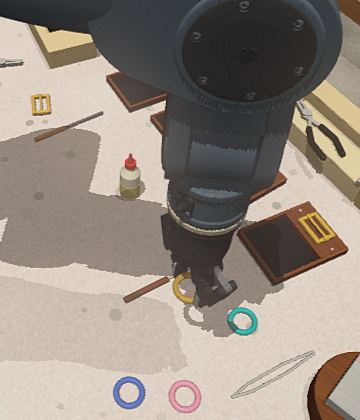

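The large ring is held level at crop (187,288). I'll carry it to its tray on the left.

In the tool's units: 0.0298 m is 0.596, -0.0117 m is -0.234, 0.049 rad / 2 = 0.0245.

Call:
creep_tool:
  ticks: {"tx": [0,-0.234,-0.234,-0.234,-0.234,-0.234,-0.234,-0.234,-0.234,-0.234,-0.234,-0.234,-0.234,-0.234,-0.234,-0.234,-0.234,-0.234,-0.234,0],"ty": [0,0.596,0.596,0.596,0.596,0.596,0.596,0.596,0.596,0.596,0.596,0.596,0.596,0.596,0.596,0.596,0.596,0.596,0.596,0],"tz": [0,0,0,0,0,0,0,0,0,0,0,0,0,0,0,0,0,0,0,0],"drx": [0,0,0,0,0,0,0,0,0,0,0,0,0,0,0,0,0,0,0,0],"dry": [0,0,0,0,0,0,0,0,0,0,0,0,0,0,0,0,0,0,0,0],"drz": [0.0245,0,0,0,0,0,0,0,0,0,0,0,0,0,0,0,0,0,0,0]}

```text
time: 22.35
tool_pos: [0.6295, 0.2378, 0.3184]
ee_rot: [0.019, 1.0, -0.0, -0.001]
ft_force: [0.3, -0.4, -0.5]
opening: 0.528
grip_force: 51.4
```

```bash
python3 - <<'E'
from h import *
need(.63,.235,.179,1.53)
E
```

```text
t 22.35 pos [0.6295 0.2378 0.3184] rot [-0.001 -0.003  0.003] then [-0.0006 -0.0027  0.1394] | unrotated [-0.001  -0.0027  0.1394] q [0.36 0.61 0.33 1.3  0.   0.4 ] F [ 0.3 -0.4 -0.5] op 0.528 51.4
```

In the tool's units: 0.03 m is 0.6, 0.025 m is 0.5.

Call:
creep_tool:
  ticks: {"tx": [0,0,0,0,0,0,0,0],"ty": [-0.054,0,0,0,0,0,0,0],"tz": [0.6,0.6,0.6,0.5,0.24,0.16,0,0],"drx": [0,0,0,0,0,0,0,0],"dry": [0,0,0,0,0,0,0,0],"drz": [0,0,0,0,0,0,0,0]}

```text
time: 23.15
tool_pos: [0.6293, 0.232, 0.1874]
ee_rot: [0.02, 1.0, 0.0, 0.001]
ft_force: [0.6, 0.7, -0.2]
opening: 0.53
grip_force: 51.4
```

Call:
creep_tool:
  ticks: {"tx": [0,0],"ty": [0,0],"tz": [0.04,0],"drx": [0,0],"dry": [0,0],"drz": [0,0]}

```text
time: 23.35
tool_pos: [0.6292, 0.232, 0.1851]
ee_rot: [0.02, 1.0, 0.0, 0.0]
ft_force: [-0.3, 1.0, -0.9]
opening: 0.533
grip_force: 51.4
```

Call:
creep_tool:
  ticks: {"tx": [0,0],"ty": [0,0],"tz": [0.02,0],"drx": [0,0],"dry": [0,0],"drz": [0,0]}

```text
time: 23.55
tool_pos: [0.629, 0.232, 0.1836]
ee_rot: [0.02, 1.0, 0.0, 0.0]
ft_force: [0.2, 0.2, -1.0]
opening: 0.529
grip_force: 51.4
```

Call:
creep_tool:
  ticks: {"tx": [0,0],"ty": [0,0],"tz": [0.02,0],"drx": [0,0],"dry": [0,0],"drz": [0,0]}

```text
time: 23.75
tool_pos: [0.6289, 0.232, 0.1824]
ee_rot: [0.02, 1.0, -0.0, -0.0]
ft_force: [0.1, 1.0, -0.5]
opening: 0.528
grip_force: 51.4
```

Call:
creep_tool:
  ticks: {"tx": [0,0,0],"ty": [0,0,0],"tz": [0.04,0.02,0],"drx": [0,0,0],"dry": [0,0,0],"drz": [0,0,0]}

```text
time: 24.05
tool_pos: [0.6289, 0.2319, 0.1792]
ee_rot: [0.02, 1.0, -0.0, -0.0]
ft_force: [0.0, -0.2, -0.4]
opening: 0.527
grip_force: 51.4
```

Call:
creep_tool:
  ticks: {"tx": [0,0],"ty": [0,0],"tz": [0.02,0],"drx": [0,0],"dry": [0,0],"drz": [0,0]}

```text
time: 24.25
tool_pos: [0.6289, 0.232, 0.1784]
ee_rot: [0.02, 1.0, -0.0, -0.0]
ft_force: [0.2, 0.1, -0.8]
opening: 0.528
grip_force: 51.4
```

Call:
creep_tool:
  ticks: {"tx": [0,0],"ty": [0,0],"tz": [0.02,0],"drx": [0,0],"dry": [0,0],"drz": [0,0]}

```text
time: 24.45
tool_pos: [0.629, 0.232, 0.1779]
ee_rot: [0.02, 1.0, 0.0, 0.0]
ft_force: [-2.1, -1.4, 4.4]
opening: 0.531
grip_force: 51.8
```

In the tool's units: -0.03 m is -0.6, -0.025 m is -0.5.

Call:
creep_tool:
  ticks: {"tx": [0,0,0,0,0,0,0,0,0,0,0],"ty": [0,0,0,0,0,0,0,0,0,0,0],"tz": [0,0,0,0,-0.2,-0.6,-0.6,-0.6,-0.5,-0.2,0],"drx": [0,0,0,0,0,0,0,0,0,0,0],"dry": [0,0,0,0,0,0,0,0,0,0,0],"drz": [0,0,0,0,0,0,0,0,0,0,0]}
  finger_gap: 0.68

```text
time: 25.55
tool_pos: [0.6293, 0.2321, 0.3141]
ee_rot: [0.02, 1.0, 0.0, 0.001]
ft_force: [-0.0, 0.5, -0.4]
opening: 0.683
grip_force: 0.0
```

```bash
python3 - <<'E'
from h import *
c=optics.camera("side")
for q in blobs(c,(220,145,260,185),"brass"): print(q[:,0].mean(0).round(),fit(c,q,.005))
need(.421,.293,.31,2.77)
E
```

```text
[240. 164.] [0.4212 0.2921 0.0651 0.039  1.2057]
t 25.6 pos [0.6291 0.232  0.3125] rot [-0.00e+00  1.00e-03 -1.24e+00] then [0.0187 0.216  0.0025] | unrotated [0.2104 0.0525 0.0024] q [ 0.35  0.6   0.31  1.28 -0.    0.39] F [-1.4 -1.2  0.4] op 0.679 0.0
```

In the tool's units: 0.027 m is 0.54, 0.0023 m is 0.046, -0.124 rad / 2 = -0.062.

Call:
creep_tool:
  ticks: {"tx": [0,0,0,0,0,0,0,0,0,0,0.046,0.046,0.046,0.046,0.046,0.046,0.046,0.046,0,0],"ty": [0,0,0,0,0,0,0,0,0,0,0.54,0.54,0.54,0.54,0.54,0.54,0.54,0.54,0,0],"tz": [0,0,0,0,0,0,0,0,0,0,0,0,0,0,0,0,0,0,0,0],"drx": [0,0,0,0,0,0,0,0,0,0,0,0,0,0,0,0,0,0,0,0],"dry": [0,0,0,0,0,0,0,0,0,0,0,0,0,0,0,0,0,0,0,0],"drz": [-0.062,-0.062,-0.062,-0.062,-0.062,-0.062,-0.062,-0.062,-0.062,-0.062,0,0,0,0,0,0,0,0,0,0]}
  finger_gap: 0.68

```text
time: 27.6
tool_pos: [0.4206, 0.2932, 0.3116]
ee_rot: [-0.565, 0.825, -0.0, -0.001]
ft_force: [0.2, -0.2, -0.4]
opening: 0.685
grip_force: 0.0
```

```bash
python3 - <<'E'
from h import *
need(.421,.293,.173,2.77)
t=optics.camera("top");s=optics.camera("side")
cv2.imwrite("pics/t5.png",np.vstack([cv2.resize(t["pixels"][90:290,130:460,::-1],(594,360)),cv2.resize(s["pixels"][90:220,210:460,::-1],(594,240))]))
E
```

```text
t 27.6 pos [0.4206 0.2932 0.3116] rot [ 0.001 -0.001  0.001] then [ 1.000e-04 -4.000e-04  1.386e-01] | unrotated [-1.000e-04 -5.000e-04  1.386e-01] q [ 0.61  0.28 -0.19  1.11 -0.   -0.59] F [ 0.2 -0.2 -0.4] op 0.685 0.0
```

View pics/t5.png

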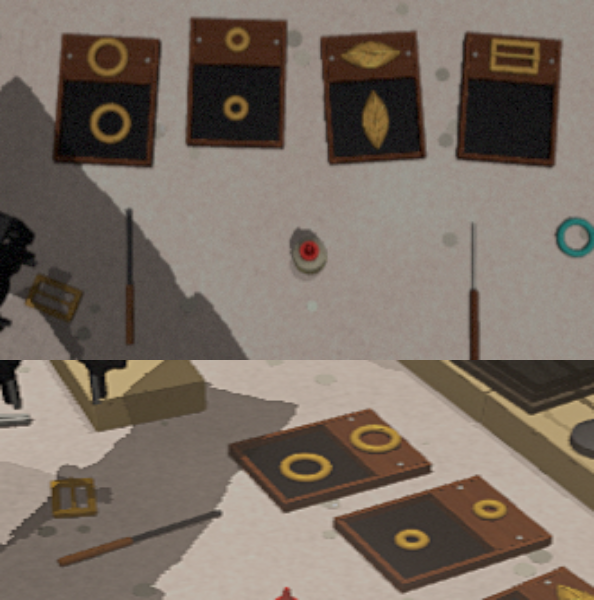

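All three placed fittings lie flat in their wells: rings at crop (110,123) and (236,108), leaf at (376,118). The buckle at (55,297) is untouched, so I'll go down on it.

In the tool's units: 0.03 m is 0.6, 0.027 m is 0.54.

Call:
creep_tool:
  ticks: {"tx": [0,0,0,0,0,0,0,0,0],"ty": [0,0,0,0,0,0,0,0,0],"tz": [0.6,0.6,0.6,0.54,0.24,0.16,0.04,0,0],"drx": [0,0,0,0,0,0,0,0,0],"dry": [0,0,0,0,0,0,0,0,0],"drz": [0,0,0,0,0,0,0,0,0]}

```text
time: 28.6
tool_pos: [0.4215, 0.2935, 0.1745]
ee_rot: [-0.564, 0.826, -0.0, 0.001]
ft_force: [0.7, 0.1, 1.3]
opening: 0.68
grip_force: 0.0
```

Call:
creep_tool:
  ticks: {"tx": [0,0,0,0,0,0],"ty": [0,0,0,0,0,0],"tz": [0,0,0,0,0,0],"drx": [0,0,0,0,0,0],"dry": [0,0,0,0,0,0],"drz": [0,0,0,0,0,0]}
  finger_gap: 0.3

```text
time: 29.2
tool_pos: [0.4213, 0.2934, 0.1745]
ee_rot: [-0.564, 0.826, -0.0, 0.001]
ft_force: [-1.5, -2.2, 11.2]
opening: 0.451
grip_force: 49.2
```

In the tool's units: -0.03 m is -0.6, -0.026 m is -0.52, -0.1 rad / 2 = -0.05.

Call:
creep_tool:
  ticks: {"tx": [0,0,0,0,0,0,0,0,0,0],"ty": [0,0,0,0,0,0,0,0,0,0],"tz": [-0.1,-0.3,-0.6,-0.6,-0.6,-0.52,-0.2,0,0,0],"drx": [0,0,0,0,0,0,0,0,0,0],"dry": [0,0,0,0,0,0,0,0,0,0],"drz": [0,0,0,0,0,0,-0.05,-0.05,-0.05,0]}

```text
time: 30.2
tool_pos: [0.421, 0.2932, 0.32]
ee_rot: [-0.682, 0.731, -0.0, 0.0]
ft_force: [-0.9, -0.1, -0.7]
opening: 0.449
grip_force: 50.8
```

```bash
python3 - <<'E'
from h import *
t=optics.camera("side");c=t
cv2.imwrite("pics/s6.png",cv2.resize(c["pixels"][20:220,160:400,::-1],None,fx=2.5,fy=2.5))
need(.636,-.2405,.32,3.07)
E
```

```text
t 30.25 pos [0.421  0.2932 0.3198] rot [-0.     0.    -0.002] then [ 5.170e-01 -2.527e-01 -2.000e-04] | unrotated [ 5.165e-01 -2.537e-01 -2.000e-04] q [ 0.61  0.27 -0.18  1.12  0.   -0.89] F [-0.4  0.2 -1.4] op 0.447 50.8
```

View pics/s6.png

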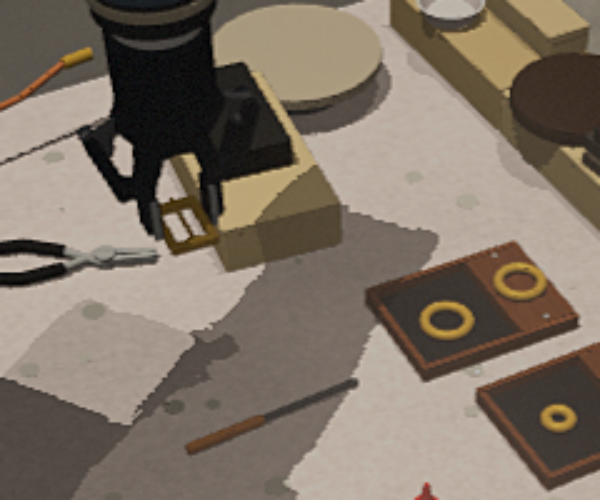

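The buckle is held squarely between the pads at crop (187,222). I'll carry it to its tray on the right.

Careful with the scale: shifts go in shares of 50 mm and turns go in shares of 2 rad. That gives: 0.0287 m is 0.574, -0.0141 m is -0.282.

Call:
creep_tool:
  ticks: {"tx": [0.574,0.574,0.574,0.574,0.574,0.574,0.574,0.574,0.574,0.574,0.574,0.574,0.574,0.574,0.574,0.574,0.574,0.574,0,0],"ty": [-0.282,-0.282,-0.282,-0.282,-0.282,-0.282,-0.282,-0.282,-0.282,-0.282,-0.282,-0.282,-0.282,-0.282,-0.282,-0.282,-0.282,-0.282,0,0],"tz": [0,0,0,0,0,0,0,0,0,0,0,0,0,0,0,0,0,0,0,0],"drx": [0,0,0,0,0,0,0,0,0,0,0,0,0,0,0,0,0,0,0,0],"dry": [0,0,0,0,0,0,0,0,0,0,0,0,0,0,0,0,0,0,0,0],"drz": [0,0,0,0,0,0,0,0,0,0,0,0,0,0,0,0,0,0,0,0]}

```text
time: 32.25
tool_pos: [0.6372, -0.2407, 0.319]
ee_rot: [-0.68, 0.733, 0.0, -0.0]
ft_force: [-0.7, 0.2, -0.5]
opening: 0.443
grip_force: 50.8
```

```bash
python3 - <<'E'
from h import *
need(.636,-.2405,.179,3.07)
E
```

```text
t 32.25 pos [ 0.6372 -0.2407  0.319 ] rot [ 0.001  0.    -0.003] then [-1.0e-04  1.2e-03  1.4e-01] | unrotated [-0.      0.0011  0.14  ] q [-0.36  0.63  0.37  1.31  0.   -1.86] F [-0.7  0.2 -0.5] op 0.443 50.8
```

In the tool's units: 0.03 m is 0.6, 0.025 m is 0.5.

Call:
creep_tool:
  ticks: {"tx": [0,0,0,0,0,0,0,0],"ty": [0.02,0,0,0,0,0,0,0],"tz": [0.6,0.6,0.6,0.5,0.24,0.16,0,0],"drx": [0,0,0,0,0,0,0,0],"dry": [0,0,0,0,0,0,0,0],"drz": [0,0,0,0,0,0,0,0]}

```text
time: 33.05
tool_pos: [0.6366, -0.2401, 0.1857]
ee_rot: [-0.681, 0.732, -0.001, 0.0]
ft_force: [-0.1, 0.0, -0.6]
opening: 0.45
grip_force: 50.8
```

Call:
creep_tool:
  ticks: {"tx": [0,0],"ty": [0,0],"tz": [0.04,0],"drx": [0,0],"dry": [0,0],"drz": [0,0]}

```text
time: 33.25
tool_pos: [0.6364, -0.2402, 0.1831]
ee_rot: [-0.681, 0.732, -0.0, 0.0]
ft_force: [0.4, -0.7, -0.7]
opening: 0.45
grip_force: 50.8
```

Call:
creep_tool:
  ticks: {"tx": [0,0],"ty": [0,0],"tz": [0.04,0],"drx": [0,0],"dry": [0,0],"drz": [0,0]}

```text
time: 33.45
tool_pos: [0.6362, -0.2401, 0.1804]
ee_rot: [-0.681, 0.732, 0.0, -0.0]
ft_force: [0.6, -0.2, -2.1]
opening: 0.446
grip_force: 50.8
```

Call:
creep_tool:
  ticks: {"tx": [0,0],"ty": [0,0],"tz": [0.02,0],"drx": [0,0],"dry": [0,0],"drz": [0,0]}

```text
time: 33.65
tool_pos: [0.6363, -0.2401, 0.1796]
ee_rot: [-0.681, 0.732, -0.0, 0.0]
ft_force: [-0.3, 1.0, 0.9]
opening: 0.446
grip_force: 51.0
```

Contact. I'll release the buckle, rise clear and check.

In the tool's units: -0.03 m is -0.6, -0.01 m is -0.2.

Call:
creep_tool:
  ticks: {"tx": [0,0,0,0,0,0,0,0,0,0,0,0,0,0,0,0,0],"ty": [0,0,0,0,0,0,0,0,0,0,0.6,0.6,0.6,0.6,0.6,0,0],"tz": [0,0,0,0,-0.2,-0.6,-0.6,-0.6,-0.6,-0.6,0,0,0,0,0,0,0],"drx": [0,0,0,0,0,0,0,0,0,0,0,0,0,0,0,0,0],"dry": [0,0,0,0,0,0,0,0,0,0,0,0,0,0,0,0,0],"drz": [0,0,0,0,0,0,0,0,0,0,0,0,0,0,0,0,0]}
  finger_gap: 0.6

```text
time: 35.35
tool_pos: [0.4864, -0.2294, 0.3406]
ee_rot: [-0.681, 0.732, -0.001, 0.0]
ft_force: [1.0, 0.5, 0.5]
opening: 0.599
grip_force: 0.0
```

```bash
python3 - <<'E'
from h import *
t=optics.camera("top");s=optics.camera("side")
cv2.imwrite("pics/end.png",np.hstack([cv2.resize(t["pixels"][80:260,150:480,::-1],(462,252)),cv2.resize(s["pixels"][100:360,290:570,::-1],(270,252))]))
need(.5,-.2,.3,3.07)
E
```

```text
t 35.45 pos [ 0.4872 -0.2295  0.34  ] rot [-0.001 -0.     0.   ] then [-0.0303 -0.0106  0.04  ] | unrotated [-0.0303 -0.0106  0.04  ] q [-0.44  0.31 -0.07  1.19  0.   -1.94] F [0.  0.3 0.1] op 0.601 0.0
```

View pics/end.png

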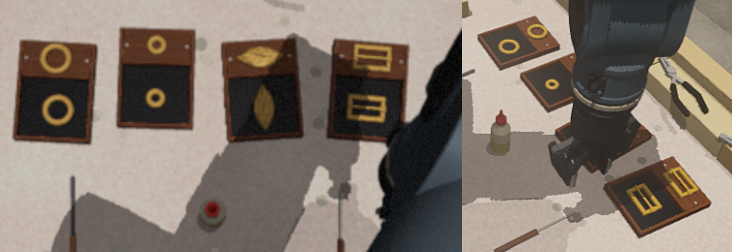

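All four fittings lie flat in the wells with the matching samples: rings at crop (57,109) and (155,98), leaf at (263,107), buckle at (367,107). The bottle is standing at (212,213) and the gripper is clear.

```bash
python3 -c "
from workcell import bot
print(bot.close_job())"
```

```text
the job is handed in; nothing more can be done
None
```

The job is handed in: all four fittings were set down flat in the wells with their matching samples, the flux bottle is still standing, and it took about 35 s; no verdict was returned.

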